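# Hold the light-sensor shutter half open

## Task

The light-check box has two sprung shutters; a teal light sensor sits in the pocket at the end of one lane and a plain grey blank in the other. By its yellow handle, slide the shutter of the sensor's lane against its spring to half travel (pointer on the red mark) without overshooting towards fully open, and finish while still holding it steady there: do not let go. Keep the other shutter shut and leave the sensor, the blank and the parts lying around where they are.

Things in the scene. Friction and masses are not known exactly. Their poses are not given: they have to be found in the camera images.
- lightbox: Light-check box fixed to the table: teal sides, white deck, 260 mm long (x), 240 mm wide (y), deck 75 mm above the table. Origin: centre of its underside. Lane centre lines at y +60 mm (left) and -60 mm (right); along each lane: sensor pocket (centre x +97 mm), window (x +55 to -20 mm) under the shutter, then plain deck that the opening shutter slides over.
- shutter_left (a joint): Sprung shutter of the left (+y) lane: grey plate 90 x 61 x 5 mm sliding on the deck, carrying handle_left. 0 = shut, 0.08 m = fully open; it opens along the box's -x. At half (0.04) the black pointer on the plate's outer edge is at the red mark on the deck (black marks: shut, nearer the sensor, and fully open). The spring pulls it shut with 1.5 N at 0, 6.3 N at half, 11 N fully open.
- shutter_right (a joint): Sprung shutter of the right (-y) lane: grey plate 90 x 61 x 5 mm sliding on the deck, carrying handle_right. 0 = shut, 0.08 m = fully open; it opens along the box's -x. At half (0.04) the black pointer on the plate's outer edge is at the red mark on the deck (black marks: shut, nearer the sensor, and fully open). The spring pulls it shut with 1.5 N at 0, 6.3 N at half, 11 N fully open.
- handle_left (a point): Upright yellow handle block with a black band, fixed on shutter_left and moving with it: 18 mm along box x, 24 mm along box y, 42 mm tall. The point is the centre of its underside, on the plate's top, 80.5 mm above the table; shut, it is at x -10, y +60 mm in the box's frame. Free all round and above for fingers (plate and guide rails reach 81 mm above the table).
- handle_right (a point): Upright yellow handle block with a black band, fixed on shutter_right and moving with it: 18 mm along box x, 24 mm along box y, 42 mm tall. The point is the centre of its underside, on the plate's top, 80.5 mm above the table; shut, it is at x -10, y -60 mm in the box's frame. Free all round and above for fingers (plate and guide rails reach 81 mm above the table).
- sensor: The light sensor: teal block with a white foot and a black round spot on top, 44 x 44 x 50 mm, 60 g, loose in one of the two pockets (which one varies), standing 20 mm proud of the deck. Origin: centre of its underside, 45 mm above the table.
- blank: Plain grey filler block of the sensor's size, loose in the other pocket. Origin: centre of its underside.
- wheel: Bystander: black tyre with a teal hub lying flat, 56 mm across, 20 mm high, beside the box. Origin: centre of its underside.
- rover: Bystander: small yellow and white model rover with teal wheels, about 76 x 77 mm, 84 mm tall, beside the box. Origin: centre of its underside, on the table.
- beam: Bystander: magenta toy-kit beam, 96 x 16 x 16 mm, beside the box. Origin: centre of its underside.
There are look-alikes about, which are no part of the job. What is shaped like the blank but green is not meant.

How it is judged:
By the outcome, as a careful person would: the job done as asked, in the order asked, and still so for the second after the job is handed in, while the arm keeps its last pose, push and grip.
It also fails if it takes over 38 s, if anything falls off the work surface, if the arm or the gripper's body presses on something with over 40 N, if the wrist force passes 120 N, or if a joint passes its speed limit or range.

## Robot

A 7-joint arm with a two-finger parallel gripper is mounted at the origin on the work surface. World frame = base frame: x ahead of the robot, y to its left, z up, the work surface at z = 0. Lengths are in m, angles in degrees, forces in N, time in s.
With the tool pointing down it reaches from about 0.425 to 0.875 m from the base axis. Payload 4.7 kg.
Tool frame: the origin (TCP) lies midway between the tips of the shut fingers; the grasp point (between the pads) lies 19 mm behind it; z points along the fingers, x is the direction in which the jaws open and shut, and the axes are right-handed (so a half turn about z gives the same grasp; the last joint's range is limited). The gripper opens to 87 mm and grips with 3 to 60 N. Pads are 19 mm wide; open, the fingers measure 117 mm over their backs; the gripper's body (75 mm by 190 mm) begins 51 mm behind the grasp point.
Start: joints at [70.938, 18.392, -4.016, 83.108, 1.295, 78.541, -3.26], TCP at [0.221, -0.611, 0.223] pointing down, gripper open.
Joint ranges: [-163.93, 163.93], [-17.29, 119.83], [-79.2, 71.16], [3.27, 140.29], [-89.18, 269.18], [5.43, 117.66], [-154.24, 154.24]. Speed limits (degrees/s): [147.25, 147.25, 180, 180, 180, 180, 180].

## Interface

Orientations are given as [roll, pitch, yaw] about the fixed x, y, z axes, in that order (R = Rz(yaw) Ry(pitch) Rx(roll)).
In Python, from cell import telemetry, optics, env gives the robot as it stands.
- The arm moves only by the tool arm_command, never from a script. Its arguments are lists of equal length, an entry for each row: "translation": the shift along the tool's x, y, z in cm, a list of three; "twist": the turn about the tool's z in degrees. In form: {"translation": [[x, y, z], ...], "twist": [twist, ...]}. A call has 1 to 10 rows; each row shifts and turns the pose as measured when the row begins, along the tool's axes as they then stand; what a row does not reach is not made up. A row lasts 1/8 s, in which the tool goes at most 62.5 mm and 10.7 degrees, less where a joint would pass 70% of its speed; a pose out of reach is approached as far as the arm can. A call is refused whole if a number of a shift passes 6.25 or a number of a turn 10.7, either way. A call with a gripper value outside its range is refused whole. "grip" is the opening in per cent of the stroke, from 0 (shut) to 100 (fully open), set as the call begins (left out, the last holds). The fingers move at their own pace and stop on an object; "force" is the grip in N (left out, the last holds). Time passes only in rows, so rows that do not move let the fingers close. It gives the time, the measured TCP pose, the force and the opening at its end, in the units of the state.
- telemetry.get_obs(): the state, without advancing time (a new reading comes with each control period).
- optics.read_camera(name): name is "side" or "top"; returns a dict with "img" (420x560x3 uint8, blue, green, red), "fx", "fy", "cx", "cy" (pixels), "extrinsics" (4x4, takes a point from camera to world coordinates). Camera axes: x right, y up, looking along -z (the intrinsics and any distortion apply to the point x, -y, -z); pixel columns grow to the right and rows downward; lengths in m; the calibration is good to about 2 mm. A picture is of the moment at which its call begins. There is no depth.
- env.sign_off(): hands the job in, once; it reports no verdict.
The state is a dict: "time_s": time; "qpos": joint angles; "joint_velocities": joint speeds; "effort": joint torques, N m; "tool_pos": TCP position; "tool_rot": TCP orientation; "force": force on the tool from outside, world axes, zero at the start; "wrist_torque": the same for the moment, N m; "grip_width": finger opening in m.
Only numpy, scipy, OpenCV 4.12 (cv2) and the standard library are available. Lean on these libraries where they do the work, as an engineer would, in place of code of your own. Each camera call takes 0.05 s, during which the arm holds its last target. There are 200 camera calls.

## Working session

There is one attempt and no reset: what is moved stays moved. The work goes in short steps, Python scripts to look and compute and a tool call to move; the robot and the scene stay as the last step left them, time stands still between calls to the robot, and variables do not carry over. Pictures are saved under pics/ and viewed, about 8 in all and at most 12, crops included, and the job is handed in when it is done.

Besides the shell and the picture viewer there is one more tool, called as a command line: name --pt "numbers of a row" for each row, then --argument value for the rest. arm_command: Moves the arm, as the interface text tells. Its arguments: {"type":"object","properties":{"translation":{"type":"array","items":{"type":"array","items":{"type":"number"}}},"twist":{"type":"array","items":{"type":"number"}},"grip":{"type":"number"},"force":{"type":"number"}},"required":["translation","twist"]}

```bash
mkdir -p pics
python3 - <<'E'
from cell import telemetry, optics, env
import cv2,numpy as np
for n in ("top","side"):
    c=optics.read_camera(n); cv2.imwrite(f"pics/{n}0.png",c["img"])
    print(n,{k:(np.round(v,4).tolist() if k!="img" else 0) for k,v in c.items()})
o=telemetry.get_obs();print({k:np.round(v,3).tolist() for k,v in o.items()})
E
```

```text
top {'img': 0, 'fx': 491.581, 'fy': 491.581, 'cx': 280.0013, 'cy': 201.8834, 'extrinsics': [[-0.0075, 0.9813, -0.1923, 0.4538], [-0.9999, -0.0053, 0.0117, 0.0962], [0.0104, 0.1924, 0.9813, 1.1835], [0.0, 0.0, 0.0, 1.0]]}
side {'img': 0, 'fx': 469.0187, 'fy': 469.0187, 'cx': 279.5688, 'cy': 213.2911, 'extrinsics': [[-0.9658, 0.1498, -0.2116, 0.424], [-0.2591, -0.5338, 0.805, 1.0225], [0.0077, 0.8323, 0.5543, 0.7152], [0.0, 0.0, 0.0, 1.0]]}
{'time_s': 0.1, 'qpos': [70.938, 18.435, -4.015, 83.168, 1.296, 78.542, -3.258], 'joint_velocities': [0.009, -0.076, 0.011, 0.023, 0.047, -0.044, 0.122], 'effort': [-0.001, -49.257, -0.406, -31.34, -0.064, 0.04, 0.0], 'tool_pos': [0.221, -0.611, 0.222], 'tool_rot': [179.993, 0.1, -70.127], 'force': [-0.345, 0.053, -0.254], 'wrist_torque': [0.05, -0.028, -0.019], 'grip_width': 0.087}
```

View pics/top0.png

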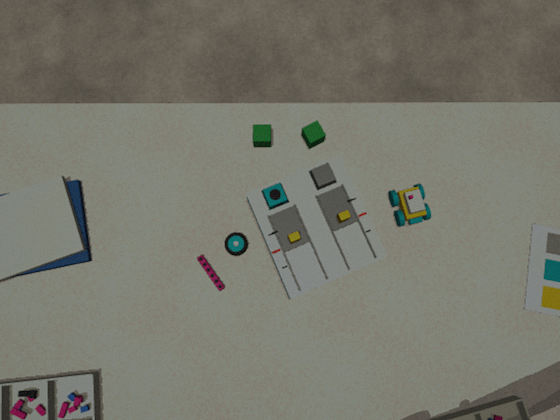

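View pics/side0.png

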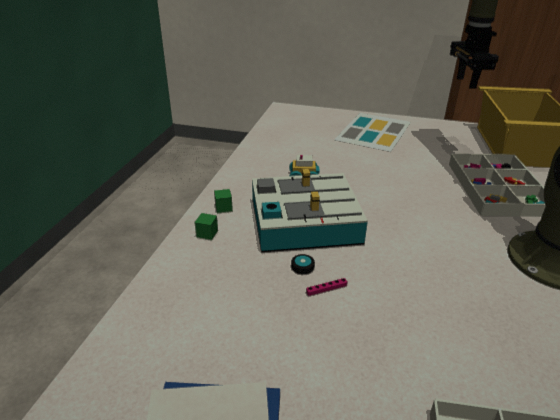

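The teal sensor is at about (275,195) in the top view, which is the left lane. Its handle is near (294,237), and the blank is at (323,175). I'll enlarge both views.

Run:
```python
import cv2
a=cv2.imread("pics/top0.png")[155:305,235:395]
a=cv2.convertScaleAbs(a,alpha=1.5)
cv2.imwrite("pics/topc.png",cv2.resize(a,None,fx=4,fy=4,interpolation=cv2.INTER_CUBIC))
```

```text
(no output)
```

View pics/topc.png

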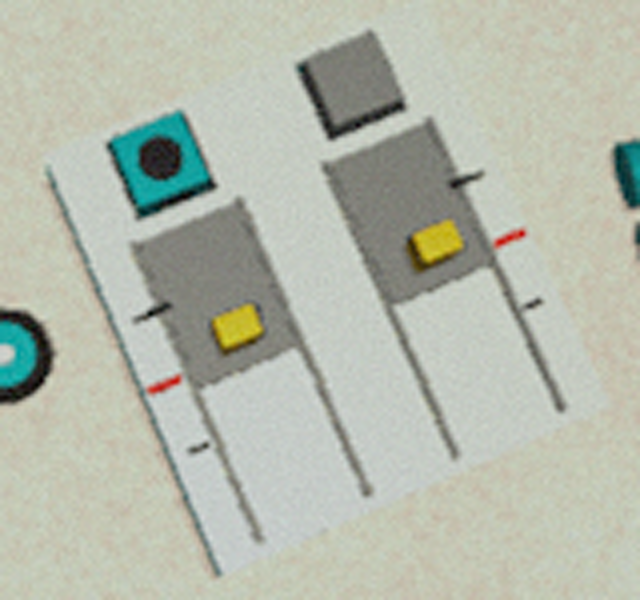

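```bash
cat > h.py <<'E'
import numpy as np
from scipy.optimize import least_squares
from cell import telemetry, optics, env
def proj(c,P):
    T=np.array(c["extrinsics"]); p=(np.asarray(P)-T[:3,3])@T[:3,:3]
    return np.c_[c["cx"]+c["fx"]*p[:,0]/-p[:,2], c["cy"]-c["fy"]*p[:,1]/-p[:,2]]
def world(q,B):
    t=np.radians(q[2]);B=np.asarray(B,float)
    return np.c_[q[0]+np.cos(t)*B[:,0]-np.sin(t)*B[:,1],q[1]+np.sin(t)*B[:,0]+np.cos(t)*B[:,1],B[:,2]]
E
python3 - <<'E'
from h import *
c=optics.read_camera("top");s=optics.read_camera("side")
B=[[.13,.12,.075],[-.13,.12,.075],[-.13,-.12,.075],[-.01,.06,.1225],[-.01,-.06,.1225]]
uv=np.array([[48,168],[217,577],[607,400],[238,326],[437,240]])/4+[234.6,154.6]
f=lambda q:(proj(c,world(q,B))-uv).ravel()
r=least_squares(f,[.65,0.05,15]);print(r.x.round(4),(f(r.x)*1).reshape(-1,2).round(2))
print("handle L",world(r.x,[[-.01,.06,.1]]).round(4))
print("side pred",proj(s,world(r.x,B)).round(1))
print(telemetry.get_obs()["time_s"])
E
```

```text
[6.17800e-01 3.20000e-03 2.33944e+01] [[-2.24 -2.4 ]
 [ 1.51  0.63]
 [ 1.18  1.04]
 [-0.35  0.47]
 [-0.14  0.03]]
handle L [[0.5848 0.0543 0.1   ]]
side pred [[262.9 228.3]
 [369.8 219.9]
 [344.1 172.5]
 [317.  193.7]
 [307.4 170.4]]
0.2
```

Run:
```python
import cv2
a=cv2.imread("pics/side0.png")[160:260,240:373]
a=cv2.convertScaleAbs(a,alpha=1.3)
cv2.imwrite("pics/sidec.png",cv2.resize(a,None,fx=6,fy=6,interpolation=cv2.INTER_CUBIC))
```

```text
(no output)
```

View pics/sidec.png

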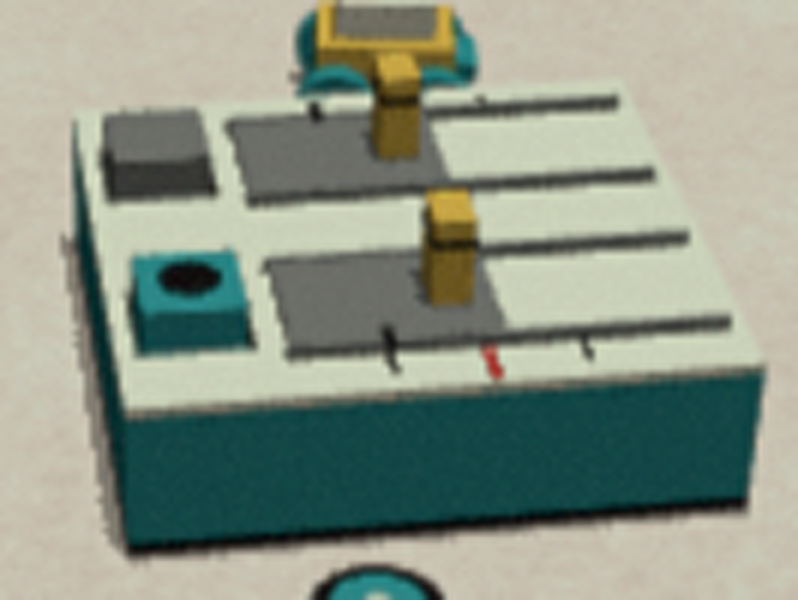

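Run:
```python
from h import *
c=optics.read_camera("top");s=optics.read_camera("side")
B=np.array([[.13,.12,.075],[-.13,.12,.075],[-.13,-.12,.075],[-.01,.06,.1225],[-.01,-.06,.1225],[.097,.06,.095],[.097,-.06,.095],[.13,-.12,.075]])
it=[1,2,3,4,5,6]; is_=[0,1,2,3,4,5,7]
ut=np.array([[217,577],[607,400],[238,325],[437,240],[160,157],[352,77]])/4+[234.6,154.6]
us=np.array([[128,413],[764,370],[620,80],[450,207],[397,70],[188,280],[75,118]])/6+[239.6,159.6]
ft=lambda q:(proj(c,world(q,B[it]))-ut).ravel()
fs=lambda q:(proj(s,world(q,B[is_]))-us).ravel()
for n,f in (("top",ft),("side",fs),("both",lambda q:np.r_[ft(q),fs(q)])):
    r=least_squares(f,[.62,0.0,23],loss="soft_l1");print(n,r.x.round(4),f(r.x).reshape(-1,2).round(1).tolist())
    print("handle L",world(r.x,[[-.01,.06,.1]]).round(4))
print(telemetry.get_obs()["time_s"])
```

```text
top [6.19200e-01 3.40000e-03 2.27293e+01] [[0.6, -0.3], [0.7, 1.2], [-0.6, -0.2], [-0.2, -0.3], [-0.4, 0.1], [-0.0, -0.0]]
handle L [[0.5868 0.0548 0.1   ]]
side [6.21800e-01 6.80000e-03 2.26839e+01] [[-0.8, 0.1], [0.6, -0.4], [0.2, 0.2], [0.2, 0.2], [0.1, -0.5], [0.1, 0.4], [-0.6, -0.7]]
handle L [[0.5895 0.0583 0.1   ]]
both [6.20700e-01 4.30000e-03 2.27451e+01] [[0.2, -1.0], [0.3, 0.6], [-1.0, -0.9], [-0.6, -1.0], [-0.8, -0.5], [-0.5, -0.7], [0.0, -0.4], [1.3, -0.9], [0.7, -0.2], [0.9, -0.3], [0.7, -0.8], [0.9, -0.0], [0.1, -1.1]]
handle L [[0.5883 0.0557 0.1   ]]
0.3
```

```bash
cat >> h.py <<'E'
def plan(xyz,yaw,n):
    "rows (cm, deg) from the measured pose to xyz / yaw in n equal steps"
    o=telemetry.get_obs();p=np.array(o["tool_pos"]);y=o["tool_rot"][2]
    d=(np.array(xyz)-p)*100; dy=(yaw-y+180)%360-180
    print("t",round(o["time_s"],2),"pos",np.round(p,4),"rot",np.round(o["tool_rot"],2),"F",np.round(o["force"],1),"w",round(o["grip_width"],4))
    T=[]
    for i in range(n):
        a=np.radians(y+dy*i/n);c,s=np.cos(a),np.sin(a)
        T.append([round(float(v),2) for v in np.array([c*d[0]+s*d[1],s*d[0]-c*d[1],-d[2]])/n])
    print(T,"twist",round(-dy/n,2))
E
python3 -c "
from h import *
plan([.588,.056,.22],22.7,16)"
```

```text
t 0.3 pos [ 0.2208 -0.6112  0.2222] rot [ 1.800e+02  3.000e-02 -7.013e+01] F [-0.5  0.8  0.3] w 0.0872
[[-3.14, -3.58, 0.01], [-2.76, -3.87, 0.01], [-2.36, -4.13, 0.01], [-1.93, -4.35, 0.01], [-1.48, -4.52, 0.01], [-1.01, -4.65, 0.01], [-0.54, -4.73, 0.01], [-0.06, -4.76, 0.01], [0.42, -4.74, 0.01], [0.9, -4.67, 0.01], [1.37, -4.56, 0.01], [1.82, -4.4, 0.01], [2.26, -4.19, 0.01], [2.67, -3.94, 0.01], [3.05, -3.65, 0.01], [3.41, -3.32, 0.01]] twist -5.8
```

arm_command --pt "-3.1 -3.6 0" --pt "-2.8 -3.9 0" --pt "-2.4 -4.1 0" --pt "-1.9 -4.3 0" --pt "-1.5 -4.5 0" --pt "-1.0 -4.6 0" --pt "-0.5 -4.7 0" --pt "0 -4.8 0" --twist '[-5.8,-5.8,-5.8,-5.8,-5.8,-5.8,-5.8,-5.8]'

```text
time_s: 1.3
tool_pos: [0.4038, -0.2707, 0.2213]
tool_rot: [179.9, -0.0, -22.7]
force: [0.9, 0.6, -1.1]
grip_width: 0.0872
```

```bash
python3 -c "
from h import *
plan([.588,.056,.22],22.7,10)"
```

```text
t 1.3 pos [ 0.4038 -0.2707  0.2213] rot [ 1.7986e+02 -3.0000e-02 -2.2710e+01] F [ 0.9  0.6 -1.1] w 0.0872
[[0.44, -3.73, 0.01], [0.73, -3.68, 0.01], [1.02, -3.61, 0.01], [1.3, -3.52, 0.01], [1.58, -3.4, 0.01], [1.84, -3.27, 0.01], [2.09, -3.11, 0.01], [2.33, -2.94, 0.01], [2.56, -2.74, 0.01], [2.77, -2.53, 0.01]] twist -4.54
```

arm_command --pt "0.4 -3.7 0" --pt "0.7 -3.7 0" --pt "1.0 -3.6 0" --pt "1.3 -3.5 0" --pt "1.6 -3.4 0" --pt "1.8 -3.3 0" --pt "2.1 -3.1 0" --pt "2.3 -2.9 0" --pt "2.6 -2.7 0" --pt "2.8 -2.5 0" --twist '[-4.5,-4.5,-4.5,-4.5,-4.5,-4.5,-4.5,-4.5,-4.5,-4.5]'

```text
time_s: 2.55
tool_pos: [0.5896, 0.0688, 0.2219]
tool_rot: [179.5, -0.0, 23.8]
force: [1.1, -0.5, -0.3]
grip_width: 0.087
```

```bash
python3 -c "
from h import *
plan([.588,.056,.16],22.7,4)"
```

```text
t 2.55 pos [0.5896 0.0688 0.2219] rot [ 1.7955e+02 -5.0000e-02  2.3830e+01] F [ 1.1 -0.5 -0.3] w 0.087
[[-0.17, 0.28, 1.55], [-0.16, 0.28, 1.55], [-0.16, 0.28, 1.55], [-0.16, 0.28, 1.55]] twist 0.28
```

arm_command --pt "0 0.3 1.0" --pt "-0.2 0.3 1.6" --pt "-0.2 0.3 1.6" --pt "-0.2 0.3 1.6" --pt "0 0 0.2" --twist '[0.2,0.3,0.3,0.3,0]'

```text
time_s: 3.18
tool_pos: [0.5879, 0.0537, 0.1569]
tool_rot: [179.6, 0.1, 22.6]
force: [0.1, 0.5, -0.0]
grip_width: 0.0872
```

Run:
```python
from h import *
import cv2
plan([.588,.056,.087],22.7,4)
s=optics.read_camera("side")["img"][130:260,230:390]
t=optics.read_camera("top")["img"][155:285,235:395]
cv2.imwrite("pics/p1.png",cv2.convertScaleAbs(cv2.resize(np.hstack([s,t]),None,fx=2.5,fy=2.5,interpolation=cv2.INTER_CUBIC),alpha=1.3))
```

```text
t 3.17 pos [0.5879 0.0537 0.1569] rot [1.7959e+02 8.0000e-02 2.2650e+01] F [ 0.1  0.5 -0. ] w 0.0872
[[0.02, -0.05, 1.75], [0.02, -0.05, 1.75], [0.02, -0.05, 1.75], [0.02, -0.05, 1.75]] twist -0.01
```

View pics/p1.png

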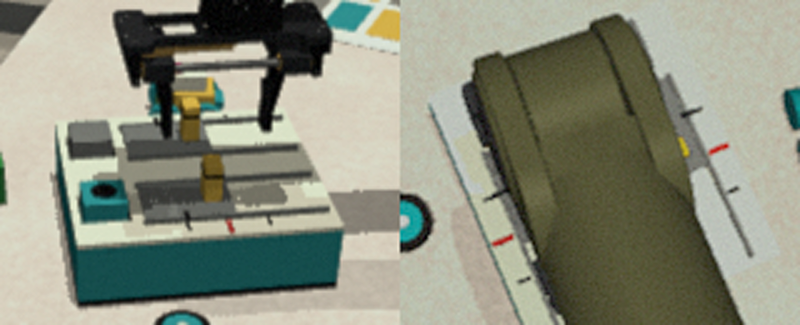

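The side view shows the fingers straddling the left handle (handle at about (212,180), tips at 168 and 265). Next I'll descend.

arm_command --pt "0 -0.1 1.5" --pt "0 -0.1 1.8" --pt "0 0 1.8" --pt "0 0 1.2" --pt "0 0 0.4" --pt "0 0 0" --twist '[0,0,0,0,0,0]'

```text
time_s: 4.03
tool_pos: [0.5885, 0.0571, 0.0868]
tool_rot: [179.6, -0.1, 22.8]
force: [0.2, 0.6, -0.4]
grip_width: 0.087
```

```bash
python3 -c "
from h import *
plan([.588,.056,.088],22.7,1)"
```

```text
t 4.03 pos [0.5885 0.0571 0.0868] rot [ 1.796e+02 -9.000e-02  2.276e+01] F [ 0.2  0.6 -0.4] w 0.087
[[-0.09, 0.08, -0.12]] twist 0.06
```

arm_command --pt "0 0 0" --pt "0 0 0" --pt "0 0 0" --pt "0 0 0" --pt "0 0 0" --pt "0 0 0" --pt "0 0 0" --pt "0 0 0" --twist '[0,0,0,0,0,0,0,0]' --grip 0 --force 25

```text
time_s: 5.03
tool_pos: [0.5875, 0.0561, 0.0885]
tool_rot: [179.5, 0.1, 22.7]
force: [-6.6, -2.4, 4.3]
grip_width: 0.0178
```

Run:
```python
from h import *
import cv2
plan([.588-.04*np.cos(np.radians(22.7)),.056-.04*np.sin(np.radians(22.7)),.087],22.7,1)
s=optics.read_camera("side")["img"][160:250,250:370]
cv2.imwrite("pics/p2.png",cv2.convertScaleAbs(cv2.resize(s,None,fx=6,fy=6,interpolation=cv2.INTER_CUBIC),alpha=1.4))
```

```text
t 5.03 pos [0.5875 0.0561 0.0885] rot [1.7952e+02 8.0000e-02 2.2720e+01] F [-6.6 -2.4  4.3] w 0.0178
[[-3.96, 0.03, 0.15]] twist 0.02
```

View pics/p2.png

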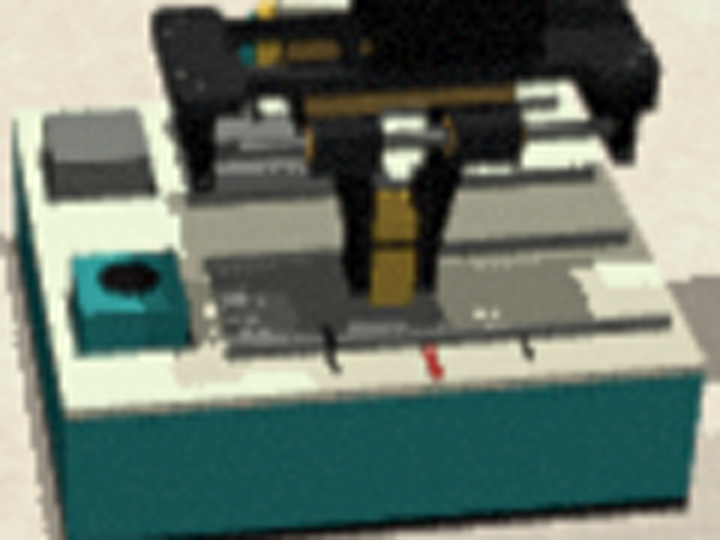

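The left handle is gripped (opening 17.8 mm) and the shutter is still shut: pointer at (330,335) on the first black mark, red mark at (432,360). Next I'll pull gently along tool −x.

arm_command --pt "-0.4 0 0" --pt "-0.6 0 0" --pt "-0.6 0 0" --pt "-0.6 0 0" --pt "-0.4 0 0" --pt "-0.2 0 0" --pt "0 0 0" --twist '[0,0,0,0,0,0,0]'

```text
time_s: 5.95
tool_pos: [0.5629, 0.0458, 0.0885]
tool_rot: [179.5, -0.4, 22.7]
force: [4.1, 1.2, -3.9]
grip_width: 0.0179
```

```bash
python3 -c "
from h import *
plan([.5506,.0407,.088],22.7,1)"
```

```text
t 5.95 pos [0.5629 0.0458 0.0885] rot [179.51  -0.38  22.74] F [ 4.1  1.2 -3.9] w 0.0179
[[-1.33, -0.0, 0.05]] twist 0.04
```

arm_command --pt "-0.4 0 0" --pt "-0.4 0 0" --pt "-0.3 0 0" --pt "-0.2 0 0" --pt "0 0 0" --twist '[0,0,0,0,0]'

```text
time_s: 6.58
tool_pos: [0.5529, 0.0416, 0.0885]
tool_rot: [179.5, -0.7, 22.8]
force: [6.0, 1.3, -4.5]
grip_width: 0.0178
```

Run:
```python
from h import *
import cv2
plan([.5506,.0407,.088],22.7,1)
s=optics.read_camera("side")["img"][160:250,250:370]
cv2.imwrite("pics/p3.png",cv2.convertScaleAbs(cv2.resize(s,None,fx=6,fy=6,interpolation=cv2.INTER_CUBIC),alpha=1.4))
```

```text
t 6.58 pos [0.5529 0.0416 0.0885] rot [179.52  -0.66  22.79] F [ 6.   1.3 -4.5] w 0.0178
[[-0.25, -0.0, 0.05]] twist 0.09
```

View pics/p3.png

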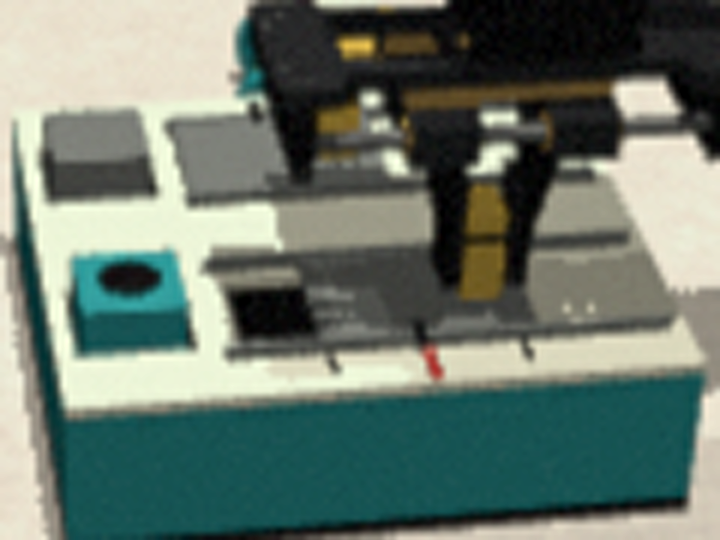

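The pointer is at (421,332), just short of the red mark at (430,358). The measured travel is about 37.5 mm, so I'll nudge the last bit.

arm_command --pt "-0.2 0 0" --pt "-0.1 0 0" --pt "0 0 0" --pt "0 0 0" --twist '[0,0,0,0]'

```text
time_s: 7.12
tool_pos: [0.5519, 0.0412, 0.0885]
tool_rot: [179.5, -0.9, 22.8]
force: [5.6, 1.2, -4.4]
grip_width: 0.0176
```

Run:
```python
from h import *
import cv2
plan([.5506,.0407,.088],22.7,1)
im=np.mean([optics.read_camera("side")["img"] for _ in range(4)],0).astype(np.uint8)
cv2.imwrite("pics/raw4.png",im)
s=im[205:230,295:345]
cv2.imwrite("pics/p4.png",cv2.convertScaleAbs(cv2.resize(s,None,fx=16,fy=16,interpolation=cv2.INTER_CUBIC),alpha=1.4))
# expected red mark direction in image: deck-y direction at the mark, and travel scale
q=[.6207,.0043,22.75];c=optics.read_camera("side")
print(proj(c,world(q,[[0,.095,.0755],[0,.105,.0755],[-.01,.095,.0755]])).round(2))
```

```text
t 7.12 pos [0.5519 0.0412 0.0885] rot [179.54  -0.87  22.82] F [ 5.6  1.2 -4.4] w 0.0176
[[-0.14, -0.0, 0.05]] twist 0.12
[[313.28 218.12]
 [314.08 220.44]
 [317.32 217.83]]
```

View pics/p4.png

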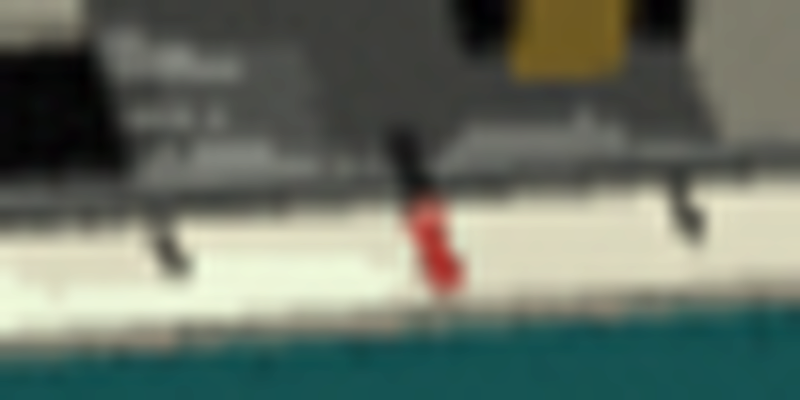

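arm_command --pt "-0.2 0 0" --pt "-0.2 0 0" --twist '[0,0]'

```text
time_s: 7.62
tool_pos: [0.5495, 0.0403, 0.0885]
tool_rot: [179.5, -1.0, 22.9]
force: [6.2, 1.6, -5.2]
grip_width: 0.0182
```

Run:
```python
from h import *
for i in range(4):
    plan([.5506,.0407,.088],22.7,1); optics.read_camera("side")
```

```text
t 7.62 pos [0.5495 0.0403 0.0885] rot [179.54  -1.03  22.85] F [ 6.2  1.6 -5.2] w 0.0182
[[0.12, 0.0, 0.05]] twist 0.15
t 7.67 pos [0.5493 0.0401 0.0885] rot [179.54  -1.01  22.84] F [ 6.6  1.5 -5. ] w 0.0174
[[0.14, -0.0, 0.05]] twist 0.14
t 7.72 pos [0.5493 0.0401 0.0885] rot [179.54  -1.01  22.84] F [ 6.1  2.3 -4.8] w 0.0179
[[0.14, -0.0, 0.05]] twist 0.14
t 7.78 pos [0.5493 0.0402 0.0885] rot [179.54  -1.    22.84] F [ 6.9  1.9 -5.5] w 0.0179
[[0.14, -0.0, 0.05]] twist 0.14
```

arm_command --pt "0.1 0 0" --twist '[0]'

```text
time_s: 7.95
tool_pos: [0.5506, 0.0407, 0.0885]
tool_rot: [179.5, -1.0, 22.8]
force: [5.3, 2.2, -5.3]
grip_width: 0.018
```

Run:
```python
from h import *
import cv2
plan([.5506,.0407,.088],22.7,1)
im=np.mean([optics.read_camera("side")["img"] for _ in range(6)],0).astype(np.uint8)
plan([.5506,.0407,.088],22.7,1)
s=im[205:230,295:345]
cv2.imwrite("pics/p5.png",cv2.convertScaleAbs(cv2.resize(s,None,fx=16,fy=16,interpolation=cv2.INTER_CUBIC),alpha=1.4))
```

```text
t 7.95 pos [0.5506 0.0407 0.0885] rot [179.54  -1.03  22.85] F [ 5.3  2.2 -5.3] w 0.018
[[0.0, -0.0, 0.05]] twist 0.15
t 8.25 pos [0.5507 0.0407 0.0885] rot [179.55  -1.05  22.85] F [ 6.8  1.9 -4.7] w 0.0179
[[-0.01, -0.0, 0.05]] twist 0.15
```

View pics/p5.png

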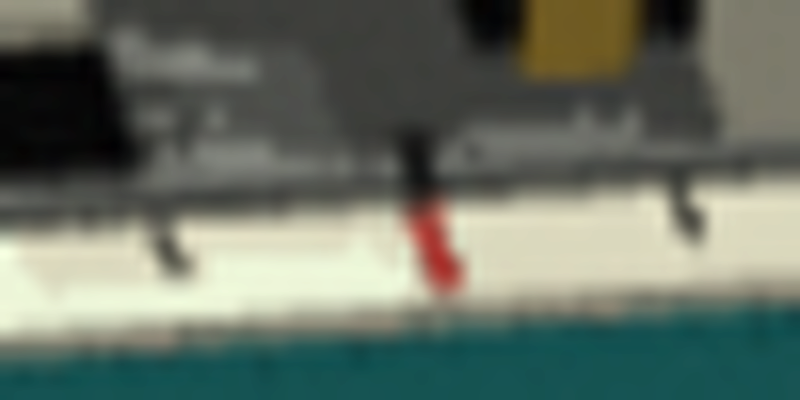

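The pointer, at (418,165), now lines up with the red mark once I allow for the plate's height, which puts it at about 419. The travel measured at the tool is 40.0 mm and the pose is steady, so I'll hand in.

```bash
python3 -c "
from cell import env
print(env.sign_off())"
```

```text
the job is handed in; nothing more can be done
None
```

The sensor was in the left lane. I gripped the left shutter by its handle and slid it to half travel, then handed the job in while still holding it there with 25 N of grip.

- **Travel:** the tool had moved 40.0 mm from the shut position and drifted only about 0.1 mm over the last 0.3 s. In the enlarged side view the pointer is on the red mark.
- **Overshoot:** before the last correction the shutter briefly reached about 41.4 mm, well short of fully open.
- **Force:** the tool force along the slide was about 6–7 N, against the 6.3 N the spring gives at half.
- **Everything else:** the side view just before the final nudges showed the right shutter shut, and the sensor and blank in their pockets. I did not take a separate last picture of the wheel, rover and beam, but the arm never went low near them.
- **Disagreement:** the two cameras differed by about 4 mm on where the box was. I relied on the tool's own travel and the pointer, and these two agreed.

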